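# Roll the rolling pin up its draining rack with the bench scraper

### The job

The wooden rolling pin has rolled down to the low end of its sloped draining rack. Take the bench scraper from its holder and, pushing only with the scraper, roll the pin gently up the rack until it drops into the cradle at the high end; do not touch the pin with the gripper or lift it off the rack. Then stand the scraper back upright in the slot of its holder and let go, leaving the other things on the table where they are.

Things in the scene. Friction and masses are not known exactly. Their poses are not given: they have to be found in the camera images.
- rack: Steel draining rack fixed to the table, 194 mm wide (its x), 304 mm long (its y), 70 mm high. Origin on the table surface under its middle; +y points uphill. The pin rolls on two flat rails (|x| = 65 to 83 mm), rising 1 in 10; between them it is open except for thin cross bars below z = 10 mm. Side guides at |x| = 95 mm, 40 mm high at the low end, 70 mm at the high end, keep the pin straight.
- low_stop (a point): Low end of the track: on the centre line (x = 0) at the rails' top, rack frame y = -150, z = 14 mm. Stops 50 mm high stand here on the two rails only, their uphill face at this y; the gap between them (|x| < 63 mm) is open, so a blade can go down behind the pin there. Axes as the rack's.
- crest (a point): Top of the slope, on the centre line at the height of the rails' top: rack frame y = +85, z = 37.5 mm. Beyond it the rails drop in a V (lowest at y = +107, z = 26.5 mm) whose far side rises steeply to z = 66 mm at y = +135 mm as an end stop; this V is the cradle. Axes as the rack's.
- cradle (a point): Where the middle of the pin lies when it rests in the cradle: in the rack's frame x = 0, y = +99.5 mm, z = +56 mm. Axes parallel to the rack's.
- pin_center (a point): Middle of the rolling pin: plain wooden cylinder, 46 mm in diameter, 180 mm long, 0.2 kg, axis along its x and the rack's x. Starts against the low stops (rack frame y = -127, z = 39.5 mm). Rolls freely, and back down when not held. On the crest its middle is at y = +85, z = 60.5 mm; it then drops the last 14 mm into the cradle by itself.
- holder: White scraper stand fixed to the table, 136 x 80 mm, 62 mm high. Origin on the table surface under its middle. A slot 7 mm wide and 112 mm long runs along its x axis (y = 0), floor at z = 6 mm, up to z = 44 mm; above that two lips flare out to a mouth about 24 mm wide at z = 61 mm.
- scraper_grip (a point): Middle of the bench scraper's handle: black bar 112 mm long (x), 24 mm thick (y), 28 mm high (z), flat sides. Below it a steel blade 100 mm wide (x), 3 mm thick (y), in the plane y = 0, reaching 109 mm below this point. In the holder this point is about 115 mm above the table, x along the slot; it may lean a few degrees. 0.17 kg.
- scraper_edge (a point): Middle of the scraper's lower blade edge, 109 mm below scraper_grip along the scraper's z axis; stands on the slot floor when in the holder. Axes as scraper_grip.
- salt_shaker: Bystander: salt shaker, 44 mm wide, 90 mm high, standing behind the work; origin at its underside.
- squeeze_bottle: Bystander: squeeze bottle, 50 mm wide, 196 mm high, standing behind the work; origin at its underside.
- sauce_bottle: Bystander: black bottle with a red cap, 66 mm wide, 165 mm high, standing behind the work; origin at its underside.
- label_roll: Bystander: roll of white labels lying flat, 62 mm wide, 28 mm high, behind the work; origin at its underside.
Not all that is in view belongs to the job. What is shaped like the part that bears pin_center but blue or orange is not meant.

How it is judged (in metres and radians):
On the way, in this order (a step that is already met when the one before it is completed fails the run):
1. the scraper is drawn up out of its holder (z of scraper_edge in the frame of holder above 0.065 m), for 0.1 s.
2. the pin is on its way up the slope, pushed by the scraper (y of pin_center in the frame of rack between -0.06 and 0.07 m and contact force between scraper and pin above 0.05 N).
3. the pin lies in the cradle (distance between pin_center and cradle below 0.007 m and linear speed of pin below 0.05 m/s), for 0.2 s.
At the end, for the whole second after the job is handed in: The pin lies at rest in the cradle (its middle within 7 mm of the cradle point, its axis within 0.08 rad of the rack's x axis) and the scraper stands released in the holder's slot, blade edge down on the slot floor (within 5 mm in height, 12 mm sideways), upright within 0.2 rad (distance between pin_center and cradle below 0.007 m and angle between the x axis of pin_center and the x axis of rack, either way round below 0.08 rad and linear speed of each of pin, scraper below 0.02 m/s and z of scraper_edge in the frame of holder below 0.011 m and horizontal distance between scraper_edge and holder below 0.012 m and angle between scraper_edge's own z axis and vertical below 0.2 rad); the robot touches nothing.
It fails at once if the gripper or arm touches the rolling pin (contact force between any of the fingers, the arm and pin above 0.5 N).
It fails at once if the pin is lifted or thrown off the rack (its middle more than 80 mm above the table) (z of pin_center in the frame of rack above 0.08 m).
It fails at once if the pin is pushed roughly (more than 20 N from the scraper, or faster than 0.5 m/s) (contact force between scraper and pin above 20 N or linear speed of pin above 0.5 m/s).
It fails at once if a bystander is moved more than 20 mm (distance of any of salt_shaker, squeeze_bottle, sauce_bottle, label_roll from where it was at the start of the episode above 0.02 m).
It also fails if it takes over 61 s, if anything falls off the work surface, if the arm or the gripper's body presses on something with over 40 N, if the wrist force passes 120 N, or if a joint passes its speed limit or range.

### The arm

A 6-joint arm with a two-finger parallel gripper is mounted at the origin on a cart in front of the work surface, level with it; the furniture and walls round the work are solid. World frame = base frame: x ahead of the robot, y to its left, z up, the work surface at z = 0. Lengths are in mm, angles in rad, forces in N, time in s.
With the tool pointing down it reaches from about 350 to 775 mm from the base axis. Payload 7.3 kg.
Tool frame: the origin (TCP) lies between the finger pads; the fingertips stand 25 mm ahead of it and the grasp point (between the pads) lies 6 mm ahead of it; z points along the fingers, y is the line along which they close (so a half turn about z gives the same grasp; the last joint's range is limited). The gripper opens to 92 mm and grips with 3 to 60 N. Pads are 19 mm wide; open, the fingers measure 130 mm over their backs; the gripper's body (75 mm by 190 mm) begins 47 mm behind the grasp point.
Start: joints at [-1.332, 0.342, 1.524, -0, 1.275, -0.146], TCP at [197.094, -486.617, 251.741] pointing down, gripper open.
Joint ranges: [-2.53, 2.53], [-0.77, 2.02], [0.04, 2.7], [-1, 4.14], [0.28, 2.66], [-3.11, 3.11]. Speed limits (rad/s): [2.57, 2.57, 3.14, 3.14, 3.14, 3.14].

### API

Orientations are given as [roll, pitch, yaw] about the fixed x, y, z axes, in that order (R = Rz(yaw) Ry(pitch) Rx(roll)).
In Python, from plant import bot gives the robot as it stands.
- The arm moves only by the tool play_rows, never from a script. Its argument "commands" is a list of rows, each an object of numbers: "x", "y", "z": the shift along the tool's x, y, z in m; "twist": the turn about the tool's z in degrees. In form: [{"x": .., "y": .., "z": .., "twist": ..}, ...]. A call has exactly 8 rows; each row is the pose to reach, as a shift and turn from the pose commanded when the call began, along the tool's axes at that moment; what a row does not reach only later rows make up. A row lasts 1/10 s, in which the tool goes at most 50 mm and 8.59 degrees, less where a joint would pass 70% of its speed; a pose out of reach is approached as far as the arm can. A call with a gripper value outside its range is refused whole. "jaw" is the closure, from 0 (fully open) to 1 (shut), set as the call begins (left out, the last holds). The fingers move at their own pace and stop on an object; the grip force is fixed at half the most. Time passes only in rows, so rows that repeat a pose let the fingers close, or fill a call up. It gives the time, the measured TCP pose, the force, the opening and the grip force at its end, in the units of the state.
- bot.get_obs(): the state, without advancing time (a new reading comes with each control period).
- bot.capture(name): name is "scene" or "top" or "wrist"; returns a dict with "pixels" (400x640x3 uint8, red, green, blue), "fx", "fy", "cx", "cy" (pixels), "eye" and "rotation" of the camera in the world. Camera axes: x right, y down, z forward; pixel columns grow to the right and rows downward; lengths in mm; the calibration is good to about 2 mm. A picture is of the moment at which its call begins. There is no depth.
- bot.close_job(): hands the job in; it is judged then, once.
The state is a dict: "time": time; "joint_positions": joint angles; "dq": joint speeds; "tau": joint torques, N m; "tool_pos": TCP position; "tcp_rot": TCP orientation; "contact_force": force on the tool from outside, world axes, zero at the start; "moment": the same for the moment, N m; "grip_width": finger opening in mm; "finger_force": force on a finger pad.
Only numpy, scipy, OpenCV 4.12 (cv2) and the standard library are available. Lean on these libraries where they do the work, as an engineer would, in place of code of your own. Each camera call takes 0.05 s, during which the arm holds its last target. There are 200 camera calls.

## Working session

There is one attempt and no reset: what is moved stays moved. The work goes in short steps, Python scripts to look and compute and a tool call to move; the robot and the scene stay as the last step left them, time stands still between calls to the robot, and variables do not carry over. Pictures are saved under pics/ and viewed, at most 12 in all, crops included, and the job is handed in when it is done.

Besides the shell and the picture viewer there is one more tool, called after "Call:" by a JSON object that holds its "fn" and its "kwargs". play_rows: Moves the arm, as the interface text tells. Its arguments: {"type":"object","properties":{"commands":{"type":"array"},"jaw":{"type":"number"}},"required":["commands"]}

```bash
mkdir -p pics; cat > h.py <<'E'
import numpy as np, cv2, json
from plant import bot
def snap(name,f):
    c=bot.capture(name); cv2.imwrite('pics/'+f+'.png',cv2.cvtColor(np.asarray(c['pixels'],np.uint8),cv2.COLOR_RGB2BGR))
    np.savez('pics/'+f+'.npz',**{k:np.array(v) for k,v in c.items()}); return c
def load(f): return np.load('pics/'+f+'.npz')
def ray(c,u,v,z):
    R=np.array(c['rotation']);e=np.array(c['eye']);d=R@np.array([(u-c['cx'])/c['fx'],(v-c['cy'])/c['fy'],1.])
    return e+d*(z-e[2])/d[2]
def proj(c,p):
    q=np.array(c['rotation']).T@(np.array(p,float)-c['eye']);return np.array([c['fx']*q[0]/q[2]+c['cx'],c['fy']*q[1]/q[2]+c['cy']])
E
python3 - <<'E'
from h import *
for n in('scene','top'):
    c=snap(n,n+'0'); print(n,c['fx'],c['cx'],c['cy'],c['eye'],np.round(c['rotation'],3).tolist())
print(bot.get_obs())
E
```

```text
scene 513.8289026034892 318.857340527452 200.97570765058944 [   1.70455138 1143.80653912 1207.9331519 ] [-2.275, 0.014, -2.661]
top 499.5187559681758 319.1535275406932 194.52559434259024 [-231.82307965 -313.78357585 1861.40613548] [-2.67, 0.006, -1.238]
{'time': 0.1, 'joint_positions': array([-1.33198722e+00,  3.42625982e-01,  1.52486509e+00,  2.27749888e-05,
        1.27539945e+00, -1.45974731e-01]), 'dq': array([ 0.00138202, -0.0015166 , -0.00150992, -0.00111129, -0.00036568,
       -0.00144238]), 'tau': array([ 1.89518978e-03, -4.32002091e+01, -2.44695479e+01,  7.18635530e-02,
        5.25755086e-02, -4.40555232e-05]), 'tool_pos': array([ 197.02961227, -486.29756389,  251.14816997]), 'tcp_rot': array([-3.14031175e+00, -2.10332904e-04,  3.84777060e-01]), 'contact_force': array([ 0.32275098, -0.46794889,  0.63628279]), 'moment': array([-0.01220573, -0.02471948,  0.01365026]), 'finger_force': 0.0, 'grip_width': 91.77408937381622}
```

```bash
sed -i "s/np.array(c\['rotation'\])/rot(c['rotation'])/" h.py; cat >> h.py <<'E'
from scipy.spatial.transform import Rotation
def rot(r): return Rotation.from_euler('xyz',np.asarray(r)).as_matrix()
E
python3 - <<'E'
from h import *
for n in('scene0','top0'):
    c=load(n); print([proj(c,p).round() for p in([197,-486,251],[500,0,0])])
E
```

```text
[array([490., 123.]), array([350., 235.])]
[array([417., 326.]), array([308., 229.])]
```

View pics/scene0.png

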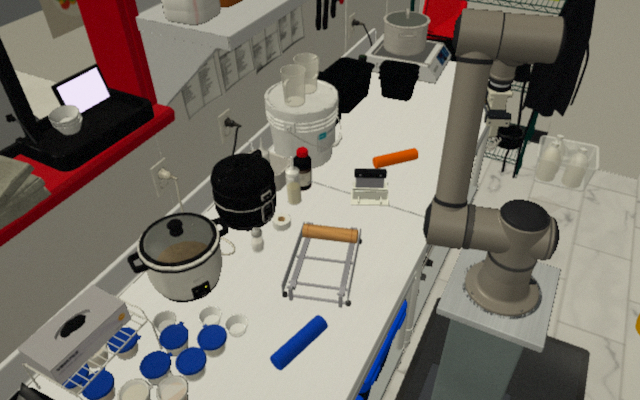

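View pics/top0.png

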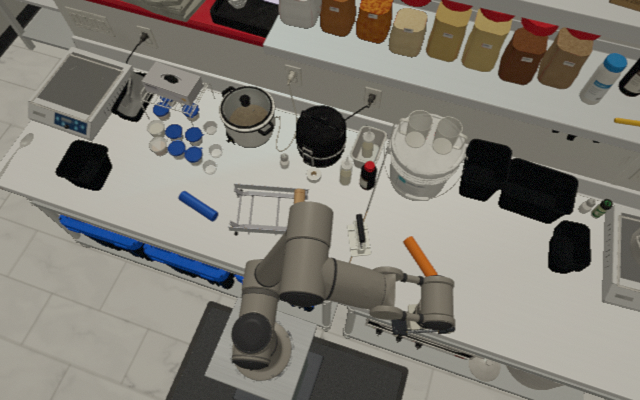

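```bash
python3 - <<'E'
import cv2
a=cv2.imread('pics/scene0.png')[155:305,270:430];cv2.imwrite('pics/a.png',cv2.resize(a,None,fx=4,fy=4,interpolation=2)[:600])
a=cv2.imread('pics/top0.png')[175:275,220:380];cv2.imwrite('pics/b.png',cv2.resize(a,None,fx=5,fy=5,interpolation=2))
E
```

```text
(no output)
```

View pics/a.png

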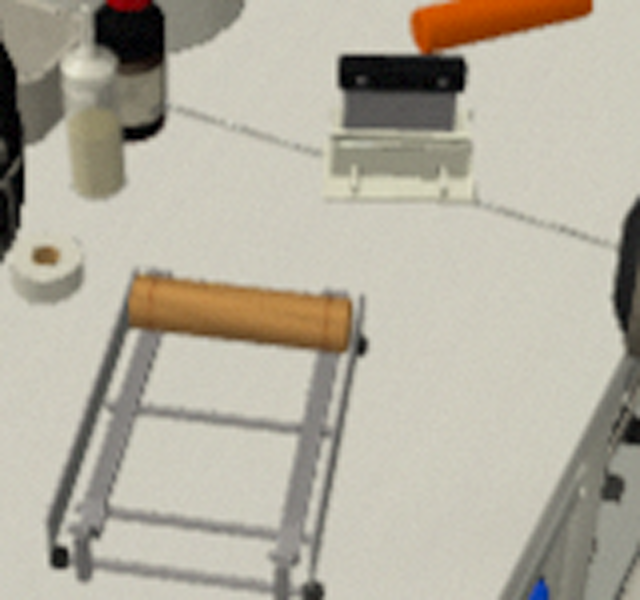

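View pics/b.png

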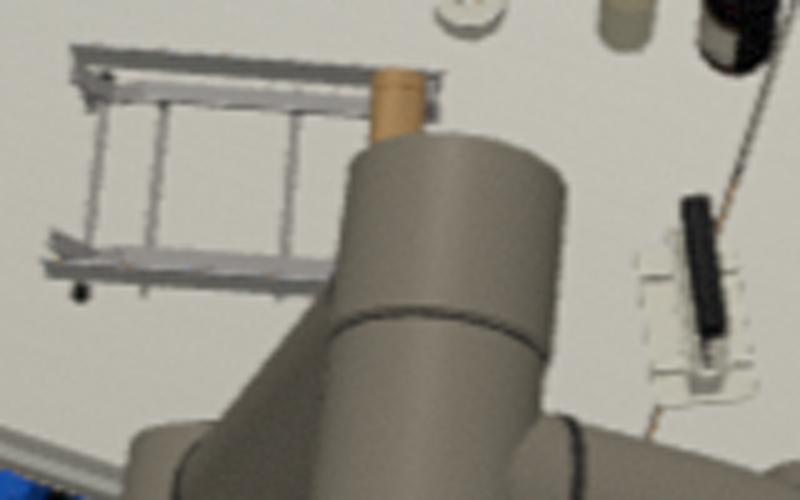

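```bash
python3 - <<'E'
from h import *
from scipy.optimize import least_squares
S=load('scene0');T=load('top0')
s=lambda u,v:(270+u/4,155+v/4); t=lambda u,v:(220+u/5,175+v/5)
def fit(obs,x0):
    def f(p):
        c,sn=np.cos(p[2]),np.sin(p[2])
        return np.concatenate([proj(cam,[p[0]+c*q[0]-sn*q[1],p[1]+sn*q[0]+c*q[1],q[2]])-uv for cam,q,uv in obs])
    r=least_squares(f,x0);print(r.x.round(3),r.fun.round(1));return r.x
rk=fit([(S,(95,-152,40),s(133,272)),(S,(95,152,70),s(50,525)),(S,(-95,-152,40),s(362,298)),
 (T,(95,152,70),t(72,47)),(T,(95,-152,40),t(440,73)),(S,(-90,-127,39.5),s(350,323)),(S,(90,-127,39.5),s(133,300))],[500,100,0])
ho=fit([(S,(68,40,0),s(325,198)),(S,(-68,40,0),s(475,200)),(T,(-68,40,0),t(660,405)),(T,(-68,-40,0),t(757,390))],[500,-150,0])
for h in(101,115,129):print(h,'S',[ray(S,*s(*p),h).round(0) for p in((340,75),(465,77))])
print('T',[ray(T,*t(*p),129).round(0) for p in((695,197),(712,338))])
E
```

```text
[5.09966e+02 1.72276e+02 2.96000e-01] [ 0.5 -0.4 -0.8 -0.2 -0.2 -0.3 -2.5 -0.1 -1.3  0.4  0.3 -1.4  0.4 -2. ]
[ 5.21516e+02 -2.06997e+02  5.02000e-01] [-0.8  0.6 -0.5 -0.9 -0.3  0.9  0.2  0.6]
101 S [array([ 572., -193.,  101.]), array([ 472., -240.,  101.])]
115 S [array([ 565., -176.,  115.]), array([ 466., -222.,  115.])]
129 S [array([ 558., -159.,  129.]), array([ 460., -205.,  129.])]
T [array([ 568., -187.,  129.]), array([ 462., -233.,  129.])]
```

```bash
cat >> h.py <<'E'
def shift(p0,yaw0,p1,yaw1):
    d=np.subtract(p1,p0);c,s=np.cos(yaw0),np.sin(yaw0)
    return np.round([c*d[0]+s*d[1],s*d[0]-c*d[1],-d[2]],1),round(np.degrees(yaw0-yaw1),2)
def after(p0,yaw0,x,y,z,tw=0):
    c,s=np.cos(yaw0),np.sin(yaw0)
    return np.round([p0[0]+c*x+s*y,p0[1]+s*x-c*y,p0[2]-z],1),round(yaw0-np.radians(tw),4)
E
python3 - <<'E'
from h import *
print(shift([197.1,-486.6,251.7],.3848,[518,-208,235],.42))
print(after([197.1,-486.6,251.7],.3848,402,-138,16,-2))
E
```

```text
(array([ 402. , -137.8,   16.7]), np.float64(-2.02))
(array([ 517.9, -207.8,  235.7]), np.float64(0.4197))
```

Call:
{"fn": "play_rows", "kwargs": {"commands": [{"x": 0.02, "y": -0.007, "z": 0, "twist": 0}, {"x": 0.05, "y": -0.017, "z": 0, "twist": 0}, {"x": 0.085, "y": -0.029, "z": 0, "twist": 0}, {"x": 0.12, "y": -0.041, "z": 0, "twist": 0}, {"x": 0.155, "y": -0.053, "z": 0, "twist": 0}, {"x": 0.19, "y": -0.065, "z": 0, "twist": 0}, {"x": 0.225, "y": -0.077, "z": 0, "twist": 0}, {"x": 0.26, "y": -0.089, "z": 0, "twist": 0}], "jaw": 0}}

```text
time: 0.9
tool_pos: [405.5, -305.2, 251.5]
tcp_rot: [-3.141, 0.0, 0.385]
contact_force: [0.3, -0.5, 1.1]
grip_width: 91.4
finger_force: 0.0
```

Call:
{"fn": "play_rows", "kwargs": {"commands": [{"x": 0.035, "y": -0.012, "z": 0.004, "twist": 0}, {"x": 0.07, "y": -0.024, "z": 0.008, "twist": 0}, {"x": 0.1, "y": -0.034, "z": 0.012, "twist": -1}, {"x": 0.125, "y": -0.043, "z": 0.016, "twist": -2}, {"x": 0.142, "y": -0.049, "z": 0.016, "twist": -2}, {"x": 0.142, "y": -0.049, "z": 0.016, "twist": -2}, {"x": 0.142, "y": -0.049, "z": 0.016, "twist": -2}, {"x": 0.142, "y": -0.049, "z": 0.016, "twist": -2}]}}

```text
time: 1.7
tool_pos: [517.3, -208.4, 235.6]
tcp_rot: [-3.141, 0.001, 0.419]
contact_force: [-0.1, -0.6, 0.4]
grip_width: 92.0
finger_force: 0.0
```

```bash
python3 - <<'E'
from h import *
w=snap('wrist','w1');print(w['eye'],w['rotation'],bot.get_obs()['tool_pos'],bot.get_obs()['tcp_rot']);snap('top','top1')
E
```

```text
[ 590.61878114 -174.66674733  368.68666313] [ 2.84129707e+00 -8.10079360e-04 -1.15018338e+00] [ 517.23988437 -208.50428225  235.741887  ] [3.14155773e+00 3.34682333e-04 4.18596677e-01]
```

View pics/w1.png

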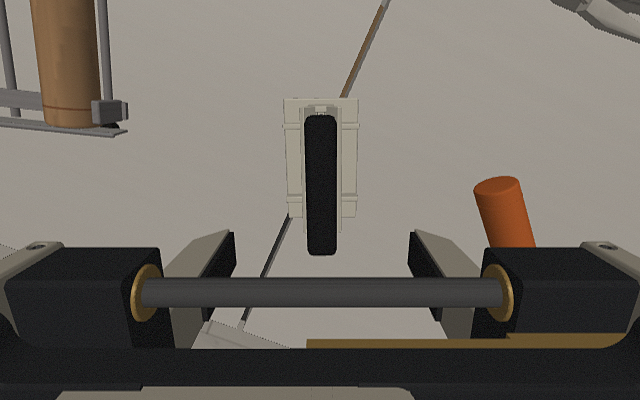

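```bash
python3 - <<'E'
from h import *
w=load('w1')
for p in((305,250),(337,250),(307,120),(336,120)):print(p,ray(w,*p,129).round(1))
print('ends',ray(w,321,255,129).round(1),ray(w,321,114,129).round(1))
for p in((285,99),(358,100),(286,217),(357,217)):print('base',p,ray(w,*p,0).round(1))
for p in ((319,107),):print(ray(w,*p,44))
E
```

```text
(305, 250) [ 472.3 -213.3  129. ]
(337, 250) [ 482.8 -236.8  129. ]
(307, 120) [ 567.2 -174.   129. ]
(336, 120) [ 575.6 -192.9  129. ]
ends [ 473.5 -226.9  129. ] [ 575.1 -181.4  129. ]
base (285, 99) [ 565.3 -143.3    0. ]
base (358, 100) [ 596.5 -215.5    0. ]
base (286, 217) [ 439.6 -196.     0. ]
base (357, 217) [ 474.3 -273.7    0. ]
[ 574.76559899 -179.44538728   44.        ]
```

Call:
{"fn": "play_rows", "kwargs": {"commands": [{"x": 0.005, "y": 0, "z": 0.015, "twist": 0}, {"x": 0.005, "y": 0, "z": 0.035, "twist": 0}, {"x": 0.005, "y": 0, "z": 0.06, "twist": 0}, {"x": 0.005, "y": 0, "z": 0.085, "twist": 0}, {"x": 0.005, "y": 0, "z": 0.105, "twist": 0}, {"x": 0.005, "y": 0, "z": 0.115, "twist": 0}, {"x": 0.005, "y": 0, "z": 0.115, "twist": 0}, {"x": 0.005, "y": 0, "z": 0.115, "twist": 0}]}}

```text
time: 2.6
tool_pos: [522.8, -206.3, 121.6]
tcp_rot: [3.14, -0.001, 0.419]
contact_force: [-0.1, 0.1, -0.1]
grip_width: 91.4
finger_force: 0.0
```

Call:
{"fn": "play_rows", "kwargs": {"commands": [{"x": 0, "y": 0, "z": 0, "twist": 0}, {"x": 0, "y": 0, "z": 0, "twist": 0}, {"x": 0, "y": 0, "z": 0, "twist": 0}, {"x": 0, "y": 0, "z": 0, "twist": 0}, {"x": 0, "y": 0, "z": 0, "twist": 0}, {"x": 0, "y": 0, "z": 0, "twist": 0}, {"x": 0, "y": 0, "z": 0, "twist": 0}, {"x": 0, "y": 0, "z": 0, "twist": 0}], "jaw": 1}}

```text
time: 3.4
tool_pos: [522.5, -205.8, 120.7]
tcp_rot: [3.142, 0.0, 0.42]
contact_force: [-0.3, 0.1, 0.5]
grip_width: 32.5
finger_force: 0.0
```

Still closing; wait one more call.

Call:
{"fn": "play_rows", "kwargs": {"commands": [{"x": 0, "y": 0, "z": 0, "twist": 0}, {"x": 0, "y": 0, "z": 0, "twist": 0}, {"x": 0, "y": 0, "z": 0, "twist": 0}, {"x": 0, "y": 0, "z": 0, "twist": 0}, {"x": 0, "y": 0, "z": 0, "twist": 0}, {"x": 0, "y": 0, "z": 0, "twist": 0}, {"x": 0, "y": 0, "z": 0, "twist": 0}, {"x": 0, "y": 0, "z": 0, "twist": 0}]}}

```text
time: 4.2
tool_pos: [522.5, -205.8, 120.7]
tcp_rot: [3.142, 0.0, 0.42]
contact_force: [-0.4, 0.1, 0.1]
grip_width: 24.0
finger_force: 29.9
```

```bash
python3 - <<'E'
from h import *
print(after([517.9,-207.8,235.7],.4197,5,0,115))
rk=np.array([510,172.3]);y=.296
f=lambda q:rk+np.array([np.cos(y)*q[0]-np.sin(y)*q[1],np.sin(y)*q[0]+np.cos(y)*q[1]])
for q in((0,-180),(0,-150),(0,62),(0,85)):print(q,f(q),np.hypot(*f(q)))
E
```

```text
(array([ 522.5, -205.8,  120.7]), np.float64(0.4197))
(0, -180) [5.62505371e+02 1.28033659e-01] 562.5053857836615
(0, -150) [553.75447601  28.82336138] 554.5041080668578
(0, 62) [491.91481658 231.6036773 ] 543.7098951738428
(0, 85) [485.20579693 253.60342855] 547.4845790926789
```

Call:
{"fn": "play_rows", "kwargs": {"commands": [{"x": 0, "y": 0, "z": -0.005, "twist": 0}, {"x": 0, "y": 0, "z": -0.015, "twist": 0}, {"x": 0, "y": 0, "z": -0.03, "twist": 0}, {"x": 0, "y": 0, "z": -0.045, "twist": 0}, {"x": 0, "y": 0, "z": -0.06, "twist": 0}, {"x": 0, "y": 0, "z": -0.075, "twist": 0}, {"x": 0, "y": 0, "z": -0.09, "twist": 0}, {"x": 0, "y": 0, "z": -0.1, "twist": 0}]}}

```text
time: 5.0
tool_pos: [522.7, -205.9, 222.6]
tcp_rot: [3.14, -0.001, 0.42]
contact_force: [-0.6, 0.5, -1.9]
grip_width: 23.8
finger_force: 29.9
```

```bash
python3 - <<'E'
from h import *
print(bot.get_obs()['contact_force'],bot.get_obs()['tool_pos'])
c=snap('wrist','w2');a=cv2.imread('pics/top0.png')
a=cv2.imread('pics/top1.png')[175:275,220:380];a=cv2.resize(a,None,fx=5,fy=5,interpolation=2)
cv2.imwrite('pics/b1.png',a[:,:500])
b=cv2.resize(cv2.imread('pics/w2.png'),(480,300))
cv2.imwrite('pics/ab.png',np.hstack([np.pad(a[:,:300+20],((0,0),(0,0),(0,0))),np.pad(b,((0,200),(0,0),(0,0)))]))
E
```

```text
[-0.55042131  0.45439838 -1.8739066 ] [ 522.74160237 -205.93696916  222.63362555]
```

View pics/b1.png

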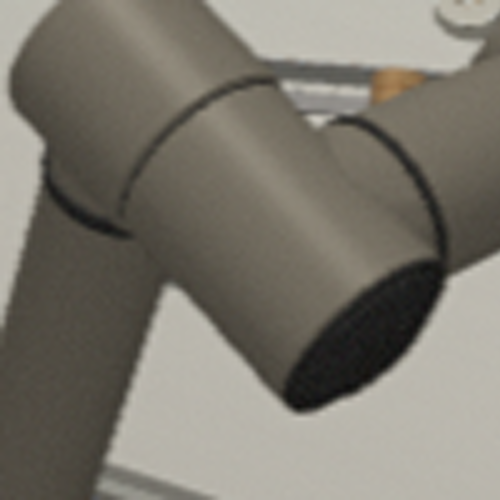

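```bash
python3 - <<'E'
from h import *
S=load('scene0');s=lambda u,v:(270+u/4,155+v/4)
for n,p in dict(squeeze=(97,190),sauce=(138,130),label=(47,290)).items():print(n,ray(S,*s(*p),0).round())
print(shift([522.5,-205.8,220.7],.4197,[564,-5,221],.296))
E
```

```text
squeeze [750. -61.   0.]
sauce [ 758. -154.    0.]
label [723.  73.   0.]
(array([ 119.7, -166.5,   -0.3]), np.float64(7.09))
```

Call:
{"fn": "play_rows", "kwargs": {"commands": [{"x": 0.015, "y": -0.021, "z": 0, "twist": 1}, {"x": 0.036, "y": -0.05, "z": 0, "twist": 2}, {"x": 0.06, "y": -0.083, "z": 0, "twist": 4}, {"x": 0.084, "y": -0.117, "z": 0, "twist": 6}, {"x": 0.105, "y": -0.146, "z": 0, "twist": 7.1}, {"x": 0.12, "y": -0.166, "z": 0, "twist": 7.1}, {"x": 0.12, "y": -0.166, "z": 0, "twist": 7.1}, {"x": 0.12, "y": -0.166, "z": 0, "twist": 7.1}]}}

```text
time: 5.85
tool_pos: [564.2, -5.0, 220.4]
tcp_rot: [3.141, 0.001, 0.297]
contact_force: [-0.2, 0.0, -2.2]
grip_width: 23.8
finger_force: 29.9
```

```bash
python3 - <<'E'
from h import *
print(after([522.5,-205.8,220.7],.4197,120,-166,0,7.1),bot.get_obs()['tool_pos'])
c=snap('wrist','w3')
E
```

```text
(array([564.4,  -5.3, 220.7]), np.float64(0.2958)) [564.2170905  -4.9807353 220.422424 ]
```

View pics/w3.png

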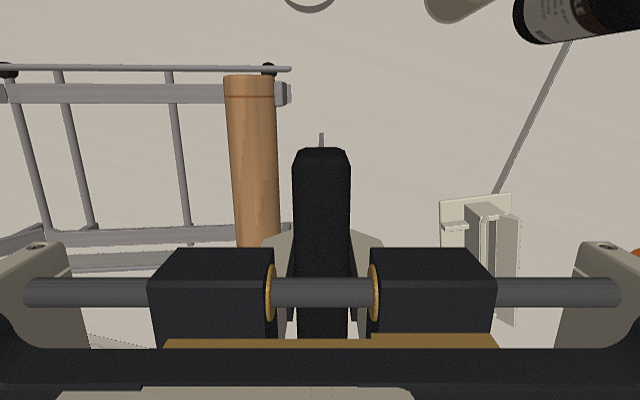

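```bash
python3 - <<'E'
from h import *
w=load('w3');rk=np.array([510,172.3]);y=.296
f=lambda x,yy,z:np.r_[rk+np.array([np.cos(y)*x-np.sin(y)*yy,np.sin(y)*x+np.cos(y)*yy]),z]
for q in((95,-152,40),(90,-127,39.5),(90,-104,39.5),(90,-150,39.5),(0,-104,39.5),(-30,-104,39.5),(74,-150,64)):print(q,proj(w,f(*q)).round())
def inv(u,v,z):
    p=ray(w,u,v,z);d=p[:2]-rk;return np.round([np.cos(y)*d[0]+np.sin(y)*d[1],-np.sin(y)*d[0]+np.cos(y)*d[1]],1)
print('guide end',inv(291,69,40),'guide left',inv(20,67,66),'pin far L',inv(224,80,39.5),'R',inv(275,80,39.5),'near L',inv(236,240,39.5),'R',inv(280,240,39.5))
print('TCP',inv(*proj(w,[564.4,-5.3,220]),220))
# handle top
for p in((293,165),(350,165),(321,149)):print(ray(w,*p,221+8).round(1),inv(*p,229))
E
```

```text
(95, -152, 40) [285.  72.]
(90, -127, 39.5) [258.  78.]
(90, -104, 39.5) [232.  78.]
(90, -150, 39.5) [283.  78.]
(0, -104, 39.5) [239. 175.]
(-30, -104, 39.5) [241. 204.]
(74, -150, 64) [281.  97.]
guide end [  97.7 -157.3] guide left [97.2 61.5] pin far L [ 88.2 -96.6] R [  88.4 -142.6] near L [-70.  -95.8] R [ -69.9 -141.7]
TCP [   0.2 -185.7]
[611.1  21.8 229. ] [  52.8 -173.5]
[617.5   0.8 229. ] [  52.8 -195.4]
[620.2  13.3 229. ] [  59.  -184.2]
```

Call:
{"fn": "play_rows", "kwargs": {"commands": [{"x": -0.004, "y": 0, "z": 0.01, "twist": 0}, {"x": -0.004, "y": 0, "z": 0.025, "twist": 0}, {"x": -0.004, "y": 0, "z": 0.042, "twist": 0}, {"x": -0.004, "y": 0, "z": 0.06, "twist": 0}, {"x": -0.004, "y": 0, "z": 0.075, "twist": 0}, {"x": -0.004, "y": 0, "z": 0.082, "twist": 0}, {"x": -0.004, "y": 0, "z": 0.082, "twist": 0}, {"x": -0.004, "y": 0, "z": 0.082, "twist": 0}]}}

```text
time: 6.7
tool_pos: [560.7, -7.0, 139.0]
tcp_rot: [3.141, -0.0, 0.295]
contact_force: [0.0, -0.4, -1.5]
grip_width: 24.0
finger_force: 29.9
```

```bash
python3 - <<'E'
from h import *
print(bot.get_obs()['contact_force'],bot.get_obs()['tool_pos'])
snap('wrist','w4');snap('scene','scene4')
a=cv2.resize(cv2.imread('pics/w4.png'),(480,300));b=cv2.imread('pics/scene4.png')[200:320,260:420]
b=cv2.resize(b,None,fx=4,fy=4,interpolation=2)
o=np.zeros((600,800,3),np.uint8);o[:300,160:640]=a;o[300:600,:400]=cv2.resize(b,(400,300));o[300:,400:]=cv2.resize(cv2.imread('pics/scene4.png'),(400,300))
cv2.imwrite('pics/m4.png',o)
S=load('scene0');s=lambda u,v:(270+u/4,155+v/4);rk=np.array([510,172.3]);y=.296
for u,v in((95,520),(290,550)):
  d=ray(S,*s(u,v),37.5)[:2]-rk;print(np.round([np.cos(y)*d[0]+np.sin(y)*d[1],-np.sin(y)*d[0]+np.cos(y)*d[1]],1))
E
```

```text
[ 0.02407129 -0.44014782 -1.4777223 ] [560.7324269   -6.9818896  139.04881972]
[ 69.2 115.7]
[-76.8 119. ]
```

View pics/m4.png

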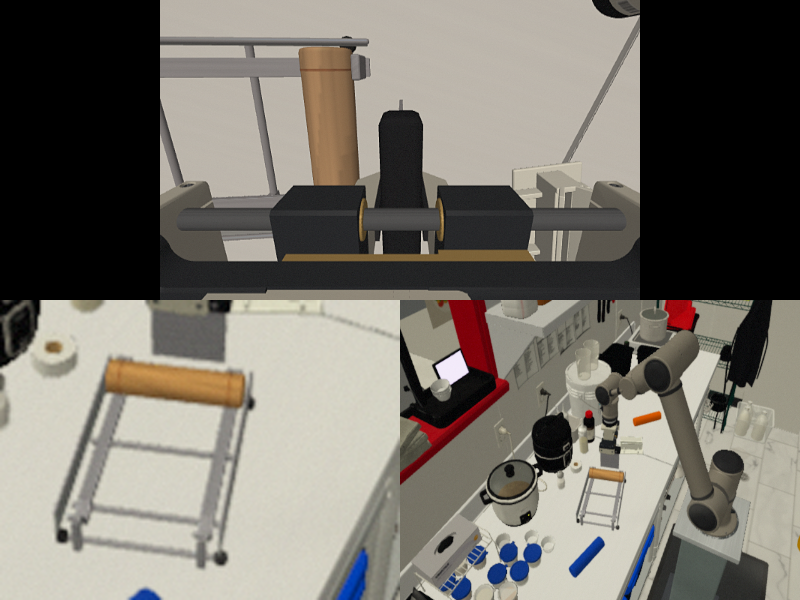

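Call:
{"fn": "play_rows", "kwargs": {"commands": [{"x": 0, "y": -0.006, "z": 0, "twist": 0}, {"x": 0, "y": -0.013, "z": 0, "twist": 0}, {"x": 0, "y": -0.02, "z": 0, "twist": 0}, {"x": 0, "y": -0.025, "z": 0, "twist": 0}, {"x": 0, "y": -0.029, "z": 0, "twist": 0}, {"x": 0, "y": -0.032, "z": 0, "twist": 0}, {"x": 0, "y": -0.034, "z": 0, "twist": 0}, {"x": 0, "y": -0.035, "z": 0, "twist": 0}]}}

```text
time: 7.6
tool_pos: [550.3, 27.2, 138.7]
tcp_rot: [3.141, 0.0, 0.296]
contact_force: [-0.4, -0.1, -3.0]
grip_width: 23.9
finger_force: 29.9
```

Call:
{"fn": "play_rows", "kwargs": {"commands": [{"x": 0, "y": -0.001, "z": 0, "twist": 0}, {"x": 0, "y": -0.002, "z": 0, "twist": 0}, {"x": 0, "y": -0.003, "z": 0, "twist": 0}, {"x": 0, "y": -0.005, "z": 0, "twist": 0}, {"x": 0, "y": -0.007, "z": 0, "twist": 0}, {"x": 0, "y": -0.009, "z": 0, "twist": 0}, {"x": 0, "y": -0.011, "z": -0.001, "twist": 0}, {"x": 0, "y": -0.013, "z": -0.001, "twist": 0}]}}

```text
time: 8.4
tool_pos: [546.7, 39.6, 139.9]
tcp_rot: [3.141, -0.0, 0.296]
contact_force: [-0.2, -0.3, -0.5]
grip_width: 24.0
finger_force: 29.9
```

Call:
{"fn": "play_rows", "kwargs": {"commands": [{"x": 0, "y": -0.002, "z": 0, "twist": 0}, {"x": 0, "y": -0.004, "z": 0, "twist": 0}, {"x": 0, "y": -0.006, "z": -0.001, "twist": 0}, {"x": 0, "y": -0.008, "z": -0.001, "twist": 0}, {"x": 0, "y": -0.01, "z": -0.001, "twist": 0}, {"x": 0, "y": -0.012, "z": -0.001, "twist": 0}, {"x": 0, "y": -0.014, "z": -0.002, "twist": 0}, {"x": 0, "y": -0.016, "z": -0.002, "twist": 0}]}}

```text
time: 9.2
tool_pos: [541.9, 54.9, 141.8]
tcp_rot: [3.141, -0.0, 0.296]
contact_force: [0.3, -0.7, -0.6]
grip_width: 23.8
finger_force: 29.9
```

```bash
python3 - <<'E'
from h import *
c=snap('scene','scene5');a=cv2.imread('pics/scene5.png')
def pin(im):
    h=cv2.cvtColor(im,cv2.COLOR_BGR2HSV);m=cv2.inRange(h,(8,80,100),(20,200,255));m[:,:280]=0;m[:,380:]=0;m[:215]=0;m[320:]=0
    return cv2.minAreaRect(cv2.findNonZero(m)),cv2.moments(m,True)
for f in('scene0','scene4','scene5'):
    r,m=pin(cv2.imread(f'pics/{f}.png'));print(f,r,m['m10']/m['m00'],m['m01']/m['m00'])
E
```

```text
scene0 ((317.96173095703125, 230.77452087402344), (79.38661193847656, 15.842178344726562), 9.334999084472656) 328.56005221932116 232.50261096605743
scene4 ((317.96173095703125, 230.77452087402344), (79.38661193847656, 15.842178344726562), 9.334999084472656) 328.56470588235294 232.49411764705883
scene5 ((316.9529724121094, 234.21176147460938), (79.61348724365234, 18.872953414916992), 12.528807640075684) 327.38757763975156 236.53664596273293
```

Call:
{"fn": "play_rows", "kwargs": {"commands": [{"x": 0, "y": -0.003, "z": 0, "twist": 0}, {"x": 0, "y": -0.006, "z": -0.001, "twist": 0}, {"x": 0, "y": -0.01, "z": -0.001, "twist": 0}, {"x": 0, "y": -0.014, "z": -0.001, "twist": 0}, {"x": 0, "y": -0.018, "z": -0.002, "twist": 0}, {"x": 0, "y": -0.022, "z": -0.002, "twist": 0}, {"x": 0, "y": -0.026, "z": -0.003, "twist": 0}, {"x": 0, "y": -0.03, "z": -0.003, "twist": 0}]}}

```text
time: 10.05
tool_pos: [533.1, 83.8, 144.8]
tcp_rot: [3.141, -0.0, 0.296]
contact_force: [0.1, -0.9, -1.7]
grip_width: 23.8
finger_force: 29.9
```

Call:
{"fn": "play_rows", "kwargs": {"commands": [{"x": 0, "y": -0.004, "z": 0, "twist": 0}, {"x": 0, "y": -0.008, "z": -0.001, "twist": 0}, {"x": 0, "y": -0.012, "z": -0.001, "twist": 0}, {"x": 0, "y": -0.016, "z": -0.001, "twist": 0}, {"x": 0, "y": -0.02, "z": -0.002, "twist": 0}, {"x": 0, "y": -0.024, "z": -0.002, "twist": 0}, {"x": 0, "y": -0.027, "z": -0.003, "twist": 0}, {"x": 0, "y": -0.03, "z": -0.003, "twist": 0}]}}

```text
time: 10.85
tool_pos: [524.4, 112.4, 147.8]
tcp_rot: [3.141, -0.0, 0.296]
contact_force: [0.8, -1.8, -1.3]
grip_width: 23.9
finger_force: 29.9
```

```bash
cat >> h.py <<'E'
from scipy.optimize import brentq
rk=np.array([510,172.3]);YW=.296
def rack2w(x,yy,z): return np.r_[rk+np.array([np.cos(YW)*x-np.sin(YW)*yy,np.sin(YW)*x+np.cos(YW)*yy]),z]
def pinpos(c):  # uphill position of the pin centre in the first rack fit, from the blob in the scene view
    im=np.asarray(c['pixels'],np.uint8);m=cv2.inRange(cv2.cvtColor(im,cv2.COLOR_RGB2HSV),(8,80,100),(20,200,255));m[:,:280]=0;m[:,380:]=0;m[:215]=0;m[320:]=0
    n,l,s,ct=cv2.connectedComponentsWithStats(m);i=1+np.argmax(s[1:,4]);v=ct[i]
    p=np.argwhere(l==i)[:,::-1].astype(float);e=np.linalg.eigh(np.cov(p.T))[1][:,1]
    g=lambda y:(proj(c,rack2w(0,y,min(60.5,39.5+.1*(y+120))+6))-v)[1]
    return round(brentq(g,-200,200),1),v.round(1),s[i].tolist(),round(float(np.degrees(np.arctan(e[1]/e[0]))),1)
E
python3 - <<'E'
from h import *
for f in('scene0','scene5'):print(pinpos(load(f)))
print(pinpos(snap('scene','scene6')))
E
```

```text
(-111.6, array([329.7, 232.8]), [302, 224, 56, 19, 748], 6.6)
(-90.0, array([328.4, 236.9]), [300, 227, 57, 21, 787], 6.7)
(-29.5, array([325.4, 249. ]), [296, 239, 59, 21, 830], 7.1)
```

Call:
{"fn": "play_rows", "kwargs": {"commands": [{"x": 0, "y": -0.003, "z": 0, "twist": 0}, {"x": 0, "y": -0.006, "z": -0.001, "twist": 0}, {"x": 0, "y": -0.01, "z": -0.001, "twist": 0}, {"x": 0, "y": -0.014, "z": -0.001, "twist": 0}, {"x": 0, "y": -0.018, "z": -0.002, "twist": 0}, {"x": 0, "y": -0.022, "z": -0.002, "twist": 0}, {"x": 0, "y": -0.026, "z": -0.003, "twist": 0}, {"x": 0, "y": -0.03, "z": -0.003, "twist": 0}]}}

```text
time: 11.7
tool_pos: [515.6, 141.2, 150.8]
tcp_rot: [3.141, -0.0, 0.296]
contact_force: [0.9, 0.0, -1.1]
grip_width: 23.6
finger_force: 29.9
```

Call:
{"fn": "play_rows", "kwargs": {"commands": [{"x": 0, "y": -0.004, "z": 0, "twist": 0}, {"x": 0, "y": -0.008, "z": -0.001, "twist": 0}, {"x": 0, "y": -0.012, "z": -0.001, "twist": 0}, {"x": 0, "y": -0.016, "z": -0.001, "twist": 0}, {"x": 0, "y": -0.02, "z": -0.002, "twist": 0}, {"x": 0, "y": -0.024, "z": -0.002, "twist": 0}, {"x": 0, "y": -0.028, "z": -0.003, "twist": 0}, {"x": 0, "y": -0.032, "z": -0.003, "twist": 0}]}}

```text
time: 12.5
tool_pos: [506.3, 171.8, 153.8]
tcp_rot: [3.141, -0.0, 0.296]
contact_force: [-0.2, -0.1, -1.7]
grip_width: 23.9
finger_force: 29.9
```

Call:
{"fn": "play_rows", "kwargs": {"commands": [{"x": 0, "y": -0.004, "z": 0, "twist": 0}, {"x": 0, "y": -0.008, "z": -0.001, "twist": 0}, {"x": 0, "y": -0.012, "z": -0.001, "twist": 0}, {"x": 0, "y": -0.016, "z": -0.001, "twist": 0}, {"x": 0, "y": -0.02, "z": -0.002, "twist": 0}, {"x": 0, "y": -0.024, "z": -0.002, "twist": 0}, {"x": 0, "y": -0.028, "z": -0.003, "twist": 0}, {"x": 0, "y": -0.031, "z": -0.003, "twist": 0}]}}

```text
time: 13.3
tool_pos: [497.3, 201.5, 156.8]
tcp_rot: [3.142, -0.0, 0.296]
contact_force: [0.4, -1.1, -1.7]
grip_width: 23.7
finger_force: 29.9
```

```bash
python3 - <<'E'
from h import *
print(pinpos(snap('scene','scene7')),bot.get_obs()['contact_force'])
E
```

```text
(62.8, array([319.8, 268.7]), [289, 258, 62, 23, 921], 7.4) [-0.25863768  0.71256033 -1.61053497]
```

Call:
{"fn": "play_rows", "kwargs": {"commands": [{"x": 0, "y": -0.003, "z": 0, "twist": 0}, {"x": 0, "y": -0.006, "z": -0.001, "twist": 0}, {"x": 0, "y": -0.009, "z": -0.001, "twist": 0}, {"x": 0, "y": -0.012, "z": -0.001, "twist": 0}, {"x": 0, "y": -0.015, "z": -0.002, "twist": 0}, {"x": 0, "y": -0.018, "z": -0.002, "twist": 0}, {"x": 0, "y": -0.021, "z": -0.002, "twist": 0}, {"x": 0, "y": -0.024, "z": -0.002, "twist": 0}]}}

```text
time: 14.15
tool_pos: [490.3, 224.3, 158.7]
tcp_rot: [3.142, -0.0, 0.296]
contact_force: [0.7, -1.5, -1.0]
grip_width: 23.9
finger_force: 29.9
```

Call:
{"fn": "play_rows", "kwargs": {"commands": [{"x": 0, "y": -0.002, "z": 0, "twist": 0}, {"x": 0, "y": -0.004, "z": -0.001, "twist": 0}, {"x": 0, "y": -0.006, "z": -0.001, "twist": 0}, {"x": 0, "y": -0.008, "z": -0.001, "twist": 0}, {"x": 0, "y": -0.01, "z": -0.001, "twist": 0}, {"x": 0, "y": -0.012, "z": -0.001, "twist": 0}, {"x": 0, "y": -0.014, "z": -0.001, "twist": 0}, {"x": 0, "y": -0.016, "z": -0.001, "twist": 0}]}}

```text
time: 14.95
tool_pos: [485.5, 239.6, 159.6]
tcp_rot: [-3.142, 0.0, 0.296]
contact_force: [0.6, 0.1, -1.8]
grip_width: 24.1
finger_force: 29.9
```

```bash
python3 - <<'E'
from h import *
print(pinpos(snap('scene','scene8')),bot.get_obs()['contact_force'])
for i in range(2):print(pinpos(bot.capture('scene')))
E
```

```text
(115.7, array([316.5, 281.6]), [285, 271, 63, 23, 948], 7.6) [ 0.6107458   0.46201307 -1.37714765]
(115.3, array([316.6, 281.5]), [285, 270, 63, 24, 949], 7.7)
(115.6, array([316.6, 281.6]), [285, 271, 64, 23, 947], 7.7)
```

Call:
{"fn": "play_rows", "kwargs": {"commands": [{"x": 0, "y": 0.003, "z": 0, "twist": 0}, {"x": 0, "y": 0.008, "z": 0, "twist": 0}, {"x": 0, "y": 0.015, "z": 0, "twist": 0}, {"x": 0, "y": 0.025, "z": 0, "twist": 0}, {"x": 0, "y": 0.035, "z": -0.005, "twist": 0}, {"x": 0, "y": 0.04, "z": -0.02, "twist": 0}, {"x": 0, "y": 0.04, "z": -0.04, "twist": 0}, {"x": 0, "y": 0.04, "z": -0.061, "twist": 0}]}}

```text
time: 15.9
tool_pos: [497.5, 200.0, 221.5]
tcp_rot: [3.141, 0.001, 0.295]
contact_force: [1.0, -0.5, -1.9]
grip_width: 23.9
finger_force: 29.9
```

```bash
python3 - <<'E'
from h import *
print(pinpos(snap('scene','scene9')),bot.get_obs()['tool_pos'])
cv2.imwrite('pics/c9.png',cv2.resize(cv2.imread('pics/scene9.png')[195:315,260:420],None,fx=4,fy=4,interpolation=2))
p=np.array([564.4,-5.3,220.7]);y=.2958
p,_=after(p,y,-4,35+13+16+60+93+40-40 and -(35+13+16+60+93+40-40),82-1-2-6-9-3-61)
print(p); print(shift(p,y,[522.5,-205.8,220.7],.4197))
E
```

```text
(116.2, array([316.4, 281.7]), [285, 271, 64, 23, 933], 7.6) [499.13036106 200.58082358 225.36331386]
[497.3 201.1 220.7]
(array([-94.5, 396.6,  -0. ]), np.float64(-7.1))
```

View pics/c9.png

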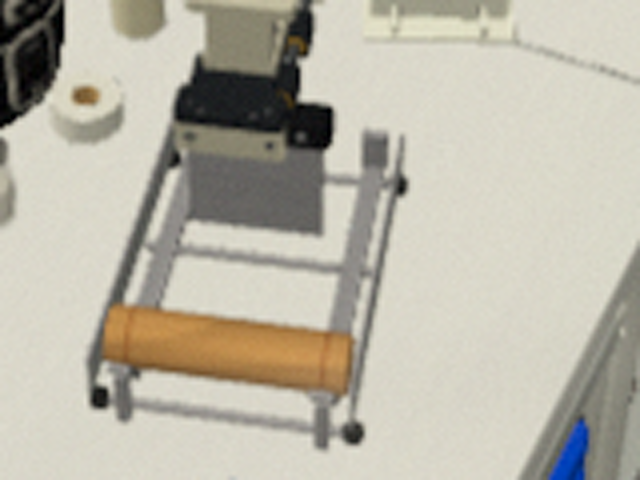

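Call:
{"fn": "play_rows", "kwargs": {"commands": [{"x": -0.002, "y": 0.01, "z": 0, "twist": 0}, {"x": -0.007, "y": 0.03, "z": 0, "twist": 0}, {"x": -0.014, "y": 0.06, "z": 0, "twist": 0}, {"x": -0.022, "y": 0.092, "z": 0, "twist": 0}, {"x": -0.03, "y": 0.125, "z": 0, "twist": 0}, {"x": -0.038, "y": 0.158, "z": 0, "twist": 0}, {"x": -0.045, "y": 0.19, "z": 0, "twist": 0}, {"x": -0.053, "y": 0.222, "z": 0, "twist": 0}]}}

```text
time: 16.75
tool_pos: [510.4, -28.9, 219.3]
tcp_rot: [-3.141, 0.002, 0.295]
contact_force: [0.3, 0.5, -1.6]
grip_width: 23.9
finger_force: 29.9
```

Call:
{"fn": "play_rows", "kwargs": {"commands": [{"x": -0.008, "y": 0.033, "z": 0, "twist": -1}, {"x": -0.016, "y": 0.066, "z": 0, "twist": -2}, {"x": -0.024, "y": 0.1, "z": 0, "twist": -4}, {"x": -0.031, "y": 0.13, "z": 0, "twist": -6}, {"x": -0.037, "y": 0.155, "z": 0, "twist": -7.1}, {"x": -0.04, "y": 0.17, "z": 0, "twist": -7.1}, {"x": -0.0415, "y": 0.1746, "z": 0, "twist": -7.1}, {"x": -0.0415, "y": 0.1746, "z": 0, "twist": -7.1}]}}

```text
time: 17.55
tool_pos: [522.0, -205.9, 220.0]
tcp_rot: [-3.14, 0.001, 0.418]
contact_force: [0.1, 0.4, -3.1]
grip_width: 23.5
finger_force: 29.9
```

Call:
{"fn": "play_rows", "kwargs": {"commands": [{"x": 0, "y": 0, "z": 0, "twist": 0}, {"x": 0, "y": 0, "z": 0, "twist": 0}, {"x": 0, "y": 0, "z": 0, "twist": 0}, {"x": 0, "y": 0, "z": 0, "twist": 0}, {"x": 0, "y": 0, "z": 0.005, "twist": 0}, {"x": 0, "y": 0, "z": 0.015, "twist": 0}, {"x": 0, "y": 0, "z": 0.025, "twist": 0}, {"x": 0, "y": 0, "z": 0.03, "twist": 0}]}}

```text
time: 18.35
tool_pos: [521.9, -205.5, 188.9]
tcp_rot: [-3.14, 0.002, 0.42]
contact_force: [0.4, -0.1, -2.3]
grip_width: 23.8
finger_force: 29.9
```

```bash
python3 - <<'E'
from h import *
o=bot.get_obs();print(o['tool_pos'],o['tcp_rot'])
snap('wrist','w10');snap('scene','scene10')
a=cv2.resize(cv2.imread('pics/w10.png')[80:320,200:440],(400,400));b=cv2.resize(cv2.imread('pics/scene10.png')[140:220,330:410],(400,400),interpolation=2)
cv2.imwrite('pics/m10.png',np.hstack([a,b]))
E
```

```text
[ 521.86738204 -205.49540841  188.89899019] [-3.13957279e+00  1.60462774e-03  4.19574259e-01]
```

View pics/m10.png

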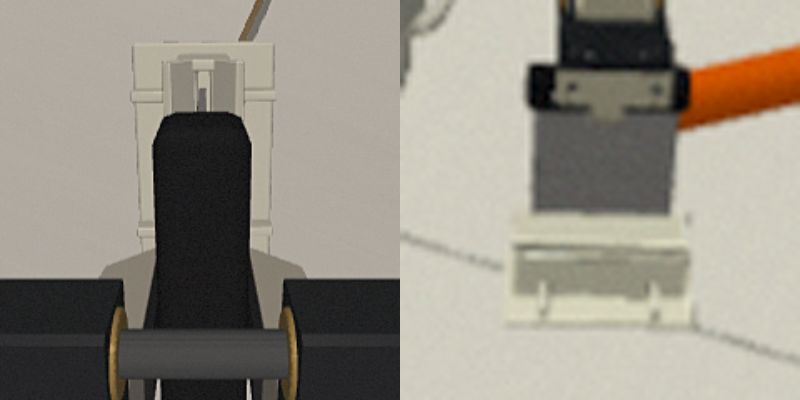

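Call:
{"fn": "play_rows", "kwargs": {"commands": [{"x": -0.004, "y": 0, "z": 0.004, "twist": 0}, {"x": -0.004, "y": 0, "z": 0.01, "twist": 0}, {"x": -0.004, "y": 0, "z": 0.016, "twist": 0}, {"x": -0.004, "y": 0, "z": 0.022, "twist": 0}, {"x": -0.004, "y": 0, "z": 0.028, "twist": 0}, {"x": -0.004, "y": 0, "z": 0.034, "twist": 0}, {"x": -0.004, "y": 0, "z": 0.04, "twist": 0}, {"x": -0.004, "y": 0, "z": 0.042, "twist": 0}]}}

```text
time: 19.25
tool_pos: [518.6, -207.3, 147.8]
tcp_rot: [-3.141, 0.001, 0.42]
contact_force: [0.2, -1.1, -2.0]
grip_width: 24.5
finger_force: 29.9
```

Call:
{"fn": "play_rows", "kwargs": {"commands": [{"x": 0, "y": 0, "z": 0.004, "twist": 0}, {"x": 0, "y": 0, "z": 0.008, "twist": 0}, {"x": 0, "y": 0, "z": 0.012, "twist": 0}, {"x": 0, "y": 0, "z": 0.016, "twist": 0}, {"x": 0, "y": 0, "z": 0.02, "twist": 0}, {"x": 0, "y": 0, "z": 0.024, "twist": 0}, {"x": 0, "y": 0, "z": 0.026, "twist": 0}, {"x": 0, "y": 0, "z": 0.027, "twist": 0}]}}

```text
time: 20.05
tool_pos: [518.8, -207.4, 121.4]
tcp_rot: [-3.141, 0.0, 0.42]
contact_force: [-0.2, -0.2, -2.1]
grip_width: 24.0
finger_force: 29.9
```

Call:
{"fn": "play_rows", "kwargs": {"commands": [{"x": 0, "y": 0, "z": 0.0003, "twist": 0}, {"x": 0, "y": 0, "z": 0.0006, "twist": 0}, {"x": 0, "y": 0, "z": 0.001, "twist": 0}, {"x": 0, "y": 0, "z": 0.001, "twist": 0}, {"x": 0, "y": 0, "z": 0.001, "twist": 0}, {"x": 0, "y": 0, "z": 0.001, "twist": 0}, {"x": 0, "y": 0, "z": 0.001, "twist": 0}, {"x": 0, "y": 0, "z": 0.001, "twist": 0}]}}

```text
time: 20.85
tool_pos: [518.9, -207.4, 120.8]
tcp_rot: [3.141, -0.0, 0.42]
contact_force: [0.7, -0.3, -1.7]
grip_width: 24.0
finger_force: 29.9
```

Call:
{"fn": "play_rows", "kwargs": {"commands": [{"x": 0, "y": 0, "z": 0, "twist": 0}, {"x": 0, "y": 0, "z": 0, "twist": 0}, {"x": 0, "y": 0, "z": 0, "twist": 0}, {"x": 0, "y": 0, "z": 0, "twist": 0}, {"x": 0, "y": 0, "z": 0, "twist": 0}, {"x": 0, "y": 0, "z": 0, "twist": 0}, {"x": 0, "y": 0, "z": 0, "twist": 0}, {"x": 0, "y": 0, "z": 0, "twist": 0}], "jaw": 0}}

```text
time: 21.65
tool_pos: [518.9, -207.4, 120.7]
tcp_rot: [3.142, 0.0, 0.42]
contact_force: [-0.3, -0.2, -0.2]
grip_width: 83.3
finger_force: 0.0
```

Call:
{"fn": "play_rows", "kwargs": {"commands": [{"x": 0, "y": 0, "z": 0, "twist": 0}, {"x": 0, "y": 0, "z": 0, "twist": 0}, {"x": 0, "y": 0, "z": 0, "twist": 0}, {"x": 0, "y": 0, "z": 0, "twist": 0}, {"x": 0, "y": 0, "z": -0.005, "twist": 0}, {"x": 0, "y": 0, "z": -0.015, "twist": 0}, {"x": 0, "y": 0, "z": -0.03, "twist": 0}, {"x": 0, "y": 0, "z": -0.045, "twist": 0}]}}

```text
time: 22.45
tool_pos: [519.0, -207.5, 167.0]
tcp_rot: [3.141, -0.0, 0.42]
contact_force: [-0.3, 0.2, -0.3]
grip_width: 91.8
finger_force: 0.0
```

Call:
{"fn": "play_rows", "kwargs": {"commands": [{"x": 0, "y": 0, "z": -0.02, "twist": 0}, {"x": 0, "y": 0, "z": -0.04, "twist": 0}, {"x": 0, "y": 0, "z": -0.06, "twist": 0}, {"x": 0, "y": 0, "z": -0.075, "twist": 0}, {"x": 0, "y": 0, "z": -0.08, "twist": 0}, {"x": 0, "y": 0, "z": -0.08, "twist": 0}, {"x": 0, "y": 0, "z": -0.08, "twist": 0}, {"x": 0, "y": 0, "z": -0.08, "twist": 0}]}}

```text
time: 23.25
tool_pos: [518.5, -207.2, 244.8]
tcp_rot: [-3.14, 0.001, 0.42]
contact_force: [0.4, -1.2, 0.3]
grip_width: 91.6
finger_force: 0.0
```

```bash
python3 - <<'E'
from h import *
print(pinpos(snap('scene','scene11')),bot.get_obs()['grip_width'])
snap('wrist','w11')
a=cv2.resize(cv2.imread('pics/w11.png'),(400,250));b=cv2.resize(cv2.imread('pics/scene11.png')[150:310,260:420],(400,400),interpolation=2)
cv2.imwrite('pics/m11.png',np.hstack([np.pad(a,((0,150),(0,0),(0,0))),b]))
E
```

```text
(116.1, array([316.5, 281.7]), [285, 271, 64, 23, 933], 7.7) 91.90629209028526
```

View pics/m11.png

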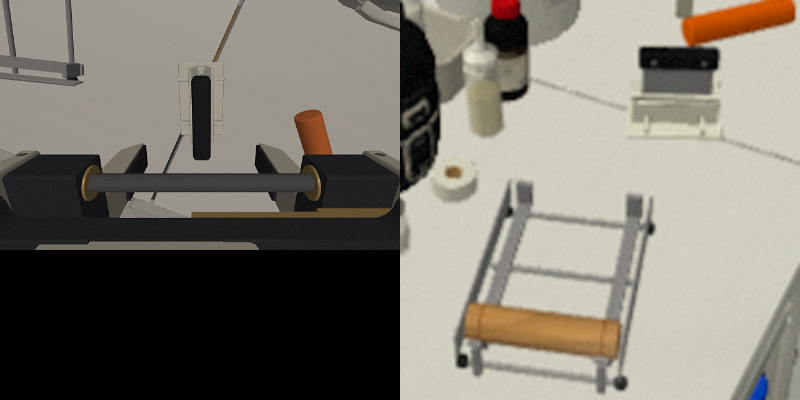

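The last picture shows the pin in the cradle (about 540,330 in the composite) and the scraper upright in its holder (about 678,80), with the gripper clear of both.

```bash
python3 -c "
from plant import bot
print(bot.close_job())"
```

```text
the job is handed in; nothing more can be done
None
```

I rolled the pin up the rack into the cradle with the scraper, stood the scraper back upright in its holder and released it. The job was handed in at about 23 s; the hand-in call returned no verdict, but the last camera pictures show both in place and the gripper clear.

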